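Two-button clamp release

TASK

Release the swing clamp on the workholding fixture: with the two fingertips press both green buttons of the yellow-topped button box down together, and keep both held down without a break until the red clamp arm has swung all the way aside to its stop, then let go of the buttons and move clear. Do not press the red button, do not touch the clamp fixture, and leave the steel plate in it and the other loose things where they are.

Things in the scene. Friction and masses are not known exactly. Their poses are not given: they have to be found in the camera images.
- button_box: push-button box fixed to the table, 140 x 140 x 45 mm, grey with a yellow lid, a round cable gland on its +x face; origin at the centre of its underside, z up. On the lid, in x, y of the box: two green buttons at (28, +30) and (28, -30) mm, a red button at (-40, 0) mm. It stands left or right of the middle, turned up to about 30 degrees.
- fin_top (a point): middle of the top of the thin black fin on the lid between the two green buttons: 8 mm wide in the box's y, 46 mm long in its x, its top 77 mm above the table, 8 mm above the green tops; one fingertip passes on each side of it
- green_left_top (a point): centre of the top of the green button on the box's +y side, moving with it; cap 26 mm in diameter, top 69 mm above the table when up; housing ring 42 mm in diameter, its top 57 mm above the table. The two green buttons are 60 mm apart, centre to centre.
- green_right_top (a point): the same point on the green button on the box's -y side
- red_stop_top (a point): centre of the top of the red button, 30 mm in diameter, 69 mm above the table; it must not be pressed
- green_left (a joint): how far the +y green button is pressed: 0 up, 0.008 m fully down (top 61 mm above the table). It starts to move at about 1 N and springs back when let go; both greens fully down take about 10 N together (5 N each).
- green_right (a joint): the same for the -y green button
- red_stop (a joint): how far the red button is pressed: 0 up, 0.008 m fully down
- jaw (a joint): angle of the clamp arm about its upright post, rad: 0 over the plate at the start, 1.57 swung fully aside (to the -y side of the fixture) against its stop. Only the green buttons move it: with both held fully down it swings slowly, about 4 to 6 s for the whole way (slower when only three quarters down, not at all at half); with one or none pressed it stays where it is.
- jaw_tip (a point): top of the free end of the red clamp arm, 64 mm from its pivot, 63 mm above the table
- clamp_fixture: workholding fixture fixed to the table: dark steel base 150 x 120 x 12 mm with a nest of pins for the plate and, at +45 mm in its x, an upright clamp cylinder that carries the red clamp arm (top of all 65 mm above the table); origin at the centre of its underside. Fixture and button box swap sides between starts. Not to be touched.
- nest (a point): on the fixture: where the centre of the plate's underside rests, 18 mm above the table
- plate: grey steel plate 60 x 88 x 14 mm lying loose in the fixture's nest under the clamp arm; origin at the centre of its underside; it stays there
- nut: loose steel hex nut, 34 mm across, 16 mm high, lying on the table between box and fixture; origin at the centre of its underside
- jar: loose jar with blue lid, 60 mm across, 68 mm high, on the table at the left; origin at the centre of its underside
- loose_mandrel: loose steel mandrel with a T-handle, 38 mm across, 69 mm high, on the table at the right; origin at the centre of its underside
There are look-alikes about, which are no part of the job. What is meant by the button_box is not purple or turquoise, and is the larger of those in its own colour.

How it is judged:
By the outcome, as a careful person would: the job done as asked, in the order asked, and still so for the second after the job is handed in, with the robot touching nothing.
It also fails if it takes over 45 s, if anything falls off the work surface, if the arm or the gripper's body presses on something with over 40 N, if the wrist force passes 120 N, or if a joint passes its speed limit or range.

ROBOT

A 6-joint arm with a two-finger parallel gripper is mounted at the origin on the work surface; the furniture and walls round the work are solid. World frame = base frame: x ahead of the robot, y to its left, z up, the work surface at z = 0. Lengths are in m, angles in degrees, forces in N, time in s.
With the tool pointing down it reaches from about 0.25 to 0.725 m from the base axis. Payload 9.7 kg.
Tool frame: the origin (TCP) lies at the very end of the fingers, on their centre line; the grasp point (between the pads) lies 19 mm behind it; z points along the fingers, y is the line along which they close (so a half turn about z gives the same grasp; the last joint's range is limited). The gripper opens to 85 mm and grips with 20 to 120 N. Pads are 22 mm wide; open, the fingers measure 114 mm over their backs; the gripper's body (76 mm by 85 mm) begins 54 mm behind the grasp point. The pads swing forward as they close: fully open they stand 13 mm farther back than shut.
Start: joints at [-69.729, 4.979, 10.078, 95.1, 0, 90], TCP at [0.191, -0.516, 0.231] pointing down, gripper open.
Joint ranges: [-179.16, 179.16], [-48.56, 103.87], [-65.8, 70.77], [-126.05, 130.52], [-82.76, 87.17], [-180, 180]. Speed limits (degrees/s): [127.2, 127.2, 147.25, 180, 180, 180].

INTERFACE

Orientations are given as [roll, pitch, yaw] about the fixed x, y, z axes, in that order (R = Rz(yaw) Ry(pitch) Rx(roll)).
In Python, from workcell import bot, viewer, finder gives the robot as it stands. The module is installed in compiled form; this text tells all that it offers.
- The arm moves only by the shell command python3 -m inch 'ROWS' [FORCE]. ROWS is JSON, a list that holds one entry, the list of rows, each a list of 7 numbers: the opening in per cent of the stroke, from 0 (shut) to 100 (fully open), then the shift along the tool's x, y, z in mm, then the turn, a rotation vector about the tool's x, y, z in degrees. In form: [[[grip, tx, ty, tz, ax, ay, az], ...]]. A call has 1 to 8 rows; each row shifts and turns the commanded pose from where the row before left it, along the tool's axes as they then stand; what a row does not reach is not made up. A row lasts 1/8 s, in which the tool goes at most 62.5 mm and 10.7 degrees, less where a joint would pass 70% of its speed; a pose out of reach is approached as far as the arm can. A call with a gripper value outside its range is refused whole. The fingers move at their own pace and stop on an object; FORCE is the grip in N (left out, the last holds). Time passes only in rows, so rows that do not move let the fingers close. It gives the time, the measured TCP pose, the force, the opening and the grip force at its end, in the units of the state.
- bot.get_obs(): the state, without advancing time (a new reading comes with each control period).
- viewer.camera(name): name is "scene" or "top" or "wrist"; returns a dict with "pixels" (420x560x3 uint8, red, green, blue), "vfov" (degrees; the focal length in pixels is half the picture's height over the tangent of half this angle, whatever the lens; pixels are square), "cx", "cy" (the principal point, pixels), "R" (3x3) and "t" (3): a world point X has camera coordinates R X + t. Camera axes: x right, y down, z forward; pixel columns grow to the right and rows downward; lengths in m; the calibration is good to about 2 mm. A picture is of the moment at which its call begins. There is no depth.
- bot.job_done(): hands the job in; it is judged then, once.
Trained networks look in the newest picture that a camera, given by its name, has taken for a name from the list of things; names that differ only in an ending like _2 or _b are one class to them, and where a whole thing is asked for, a point or a joint stands for the part that bears it (a point fixed in the world has none). Each returns a list of dicts, best first, with "conf" (0 to 1); they miss things now and then, are a little off and sometimes report something else, mostly with a low value. They report only what shows in the picture. A call takes as long as a camera call. They do not tell look-alikes from the thing itself.
- finder.outline_of(camera, thing): "pixels" (420x560 bool, what is visible of it) and "extent" ([centre column, centre row, width, height] in pixels, round what is visible of it).
- finder.mark_of(camera, thing): "position" ([column, row] in pixels: a listed point, or the origin of a listed thing).
The state is a dict: "time": time; "q": joint angles; "qd": joint speeds; "joint_efforts": joint torques, N m; "ee_pos": TCP position; "tcp_rot": TCP orientation; "wrist_force": force on the tool from outside, world axes, zero at the start; "torque": the same for the moment, N m; "opening": finger opening in m; "grasp_force": force on a finger pad.
Only numpy, scipy, OpenCV 4.12 (cv2) and the standard library are available. Lean on these libraries where they do the work, as an engineer would, in place of code of your own. Each camera call takes 0.05 s, during which the arm holds its last target. There are 200 camera calls.

## Working session

There is one attempt and no reset: what is moved stays moved. The work goes in short steps, Python scripts to look and compute and a shell command to move; the robot and the scene stay as the last step left them, time stands still between calls to the robot, and variables do not carry over. Pictures are saved under pics/ and viewed, at most 10 in all, crops included, and the job is handed in when it is done.

```bash
mkdir -p pics
cat > h.py <<'E'
import numpy as np,cv2
from workcell import bot,viewer,finder
def f(c): return 210/np.tan(np.radians(c['vfov']/2))
def back(c,p,z):
    R=np.array(c['R']);t=np.array(c['t']);d=R.T@np.array([(p[0]-c['cx'])/f(c),(p[1]-c['cy'])/f(c),1]);o=-R.T@t
    return o+d*(z-o[2])/d[2]
def proj(c,X):
    v=np.array(c['R'])@np.array(X)+np.array(c['t']);return [v[0]/v[2]*f(c)+c['cx'],v[1]/v[2]*f(c)+c['cy']]
E
python3 - <<'E'
from h import *
ims=[]
for n in ("scene","top"):
    c=viewer.camera(n);ims.append(c['pixels'])
    for th,z in (("button_box",0),("fin_top",.077),("green_left_top",.069),("green_right_top",.069),("red_stop_top",.069),("jaw_tip",.063),("clamp_fixture",0),("nut",0),("jar",0),("loose_mandrel",0)):
        for r in finder.mark_of(n,th)[:4]: print(n,th,round(r['conf'],2),np.round(r['position']),np.round(back(c,r['position'],z),3))
for n,i in zip("st",ims): cv2.imwrite(f'pics/{n}0.png',i[...,::-1])
print(bot.get_obs())
E
```

```text
scene button_box 0.98 [269. 247.] [ 0.38  -0.005  0.   ]
scene button_box 0.89 [212. 218.] [0.308 0.256 0.   ]
scene button_box 0.8 [191. 192.] [0.325 0.483 0.   ]
scene button_box 0.69 [274. 208.] [0.529 0.204 0.   ]
scene fin_top 0.74 [192. 171.] [0.344 0.498 0.077]
scene fin_top 0.72 [280. 185.] [0.558 0.213 0.077]
scene fin_top 0.7 [273. 227.] [ 0.384 -0.021  0.077]
scene fin_top 0.58 [212. 203.] [0.298 0.223 0.077]
scene green_left_top 0.55 [267. 224.] [0.385 0.015 0.069]
scene green_left_top 0.53 [266. 185.] [0.525 0.254 0.069]
scene green_left_top 0.18 [386. 296.] [ 0.452 -0.434  0.069]
scene green_right_top 0.61 [288. 194.] [0.557 0.156 0.069]
scene green_right_top 0.58 [278. 232.] [ 0.389 -0.042  0.069]
scene green_right_top 0.44 [197. 172.] [0.361 0.494 0.069]
scene green_right_top 0.35 [216. 205.] [0.308 0.213 0.069]
scene red_stop_top 0.52 [270. 195.] [0.498 0.182 0.069]
scene red_stop_top 0.52 [262. 236.] [ 0.337 -0.035  0.069]
scene clamp_fixture 0.74 [334. 264.] [ 0.492 -0.189  0.   ]
scene nut 0.73 [269. 197.] [0.557 0.289 0.   ]
scene nut 0.43 [302. 235.] [ 0.504 -0.
[... 1422 characters left out ...]
9.] [ 0.511 -0.388  0.   ]
{'time': 1.1, 'q': array([-6.97280111e+01,  4.97962232e+00,  1.00765350e+01,  9.50988198e+01,
        2.17119019e-03,  8.99980767e+01]), 'qd': array([-0.02401517, -0.08751212, -0.0193109 ,  0.14812219,  0.03817404,
       -0.05831525]), 'joint_efforts': array([-4.42720475e-04, -5.20107079e+01,  4.64870882e+01,  1.50689277e-03,
       -1.79405101e-04,  2.24230277e-06]), 'ee_pos': array([ 0.19056991, -0.5159213 ,  0.23126216]), 'tcp_rot': array([-1.79998093e+02, -2.17125420e-03,  2.02739121e+01]), 'wrist_force': array([-0.04606045, -0.07881443,  0.08429879]), 'torque': array([ 0.01535506,  0.04913023, -0.02878579]), 'grasp_force': 0.0, 'opening': 0.08518497167044463}
```

View pics/s0.png

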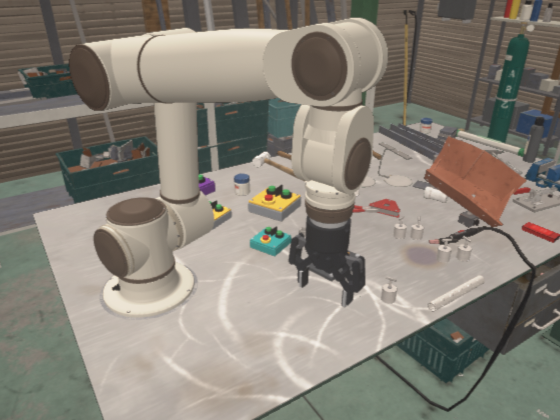

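View pics/t0.png

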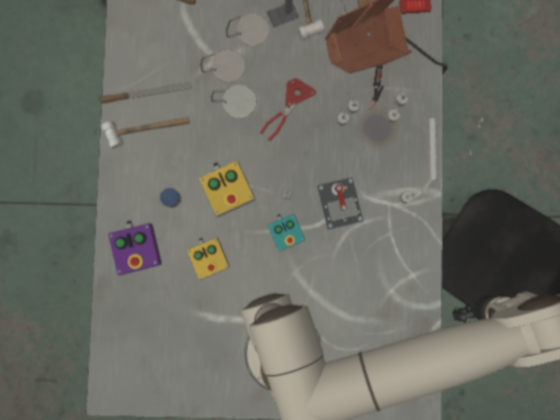

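Candidates in the top picture are the large yellow box (227,189), the small yellow box (208,258), the purple box (134,249) and the turquoise box (286,232). The description points to the larger yellow one at (227,189). I'll check that in a crop and measure it.

```bash
cat > m.py <<'E'
from h import *
def blobs(c,roi,lo,hi,n,z,minsat=None):
    hsv=cv2.cvtColor(np.ascontiguousarray(c['pixels']),cv2.COLOR_RGB2HSV)
    m=cv2.inRange(hsv,lo,hi);k=np.zeros_like(m);x0,y0,x1,y1=roi;k[y0:y1,x0:x1]=m[y0:y1,x0:x1]
    N,_,s,ce=cv2.connectedComponentsWithStats(k)
    o=sorted(range(1,N),key=lambda i:-s[i,4])[:n]
    return [(int(s[i,4]),ce[i].round(1),back(c,ce[i],z).round(4)) for i in o]
E
python3 - <<'E'
from m import *
c=viewer.camera("top")
for b in blobs(c,(195,155,260,220),(40,100,30),(85,255,255),3,.066): print('g',b)
for b in blobs(c,(195,155,260,220),(0,150,60),(8,255,255),2,.066): print('r',b)
for b in blobs(c,(195,155,260,220),(18,120,80),(38,255,255),1,.045): print('y',b)
cv2.imwrite('pics/c1.png',cv2.resize(c['pixels'][150:280,100:310,::-1],None,fx=3.5,fy=3.5,interpolation=cv2.INTER_CUBIC))
E
```

```text
g (44, array([230.4, 175.1]), array([0.5658, 0.1856, 0.066 ]))
g (43, array([213.1, 183.1]), array([0.5387, 0.2396, 0.066 ]))
r (37, array([230.9, 198.5]), array([0.491 , 0.1816, 0.066 ]))
y (1375, array([226.8, 188.9]), array([0.5238, 0.1975, 0.045 ]))
```

View pics/c1.png

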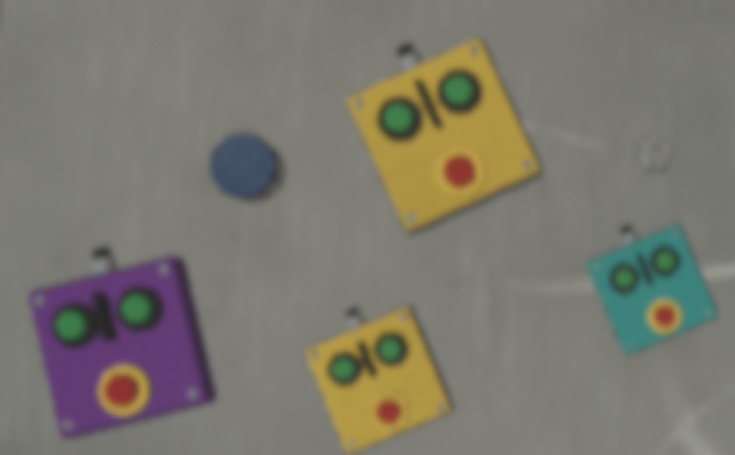

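The larger yellow box is at crop (443,135), clearly bigger than the small yellow one at (380,380). The greens measure 60 mm apart, with their midpoint at (0.552, 0.213) and the box yaw about 26.7°. I'll move above it, passing over everything at z = 0.23.

```bash
python3 -m inch '[[[57,42,-40,0,0,0,0],[57,42,-40,0,0,0,0],[57,42,-40,0,0,0,0],[57,42,-40,0,0,0,0],[57,42,-40,0,0,0,0],[57,42,-40,0,0,0,0],[57,42,-40,0,0,0,0]]]'
python3 -m inch '[[[57,42,-40,0,0,0,0],[57,42,-40,0,0,0,0],[57,42,-40,0,0,0,0],[57,42,-40,0,0,0,0],[57,42,-40,0,0,0,0],[57,42,-40,0,0,0,0],[57,42,-40,0,0,0,0],[57,0,0,0,0,0,-6.3]]]'
python3 - <<'E'
from m import *
c=viewer.camera("wrist")
cv2.imwrite('pics/w1.png',c['pixels'][...,::-1])
for b in blobs(c,(0,0,560,420),(40,100,30),(85,255,255),3,.069): print('g',b)
for b in blobs(c,(0,0,560,420),(0,150,60),(8,255,255),2,.069): print('r',b)
for t,z in (("fin_top",.077),("green_left_top",.069),("green_right_top",.069),("red_stop_top",.069)):
    for r in finder.mark_of("wrist",t)[:2]: print(t,round(r['conf'],2),np.round(r['position']),back(c,r['position'],z).round(4))
E
```

```text
time: 2.02
ee_pos: [0.3698, -0.1497, 0.2315]
tcp_rot: [180.0, -0.0, 20.3]
wrist_force: [1.1, -1.3, -0.1]
opening: 0.0487
grasp_force: 0.0
time: 3.02
ee_pos: [0.5507, 0.2116, 0.229]
tcp_rot: [-179.8, 0.1, 27.4]
wrist_force: [-0.4, 0.1, 1.0]
opening: 0.0485
grasp_force: 0.0
g (784, array([253.1, 194.8]), array([0.5365, 0.239 , 0.069 ]))
g (783, array([322.4, 195.5]), array([0.5631, 0.1864, 0.069 ]))
g (7, array([419.7, 392.9]), array([0.43  , 0.0012, 0.069 ]))
r (755, array([287. , 267.4]), array([0.4903, 0.1826, 0.069 ]))
r (694, array([516.2,  64.5]), array([0.7222, 0.1041, 0.069 ]))
fin_top 0.58 [288. 200.] [0.5479 0.2117 0.077 ]
green_left_top 0.86 [255. 197.] [0.5353 0.2367 0.069 ]
red_stop_top 0.9 [147. 408.] [0.2849 0.2376 0.069 ]
red_stop_top 0.7 [286. 268.] [0.4898 0.1832 0.069 ]
```

View pics/w1.png

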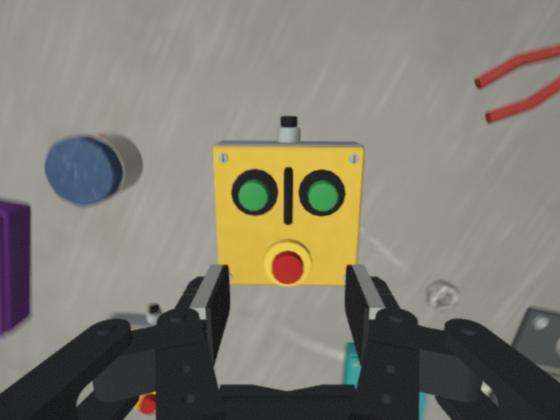

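The wrist picture shows the right box, with greens at (253,195) and (322,195), the fin between them and red at (287,267). The fingers straddle it squarely. I'll descend to about z = 0.10 and settle there.

```bash
python3 -m inch '[[[57,2,0,45,0,0,0],[57,0,0,45,0,0,0],[57,0,0,40,0,0,0],[57,0,0,0,0,0,0],[57,0,0,0,0,0,0]]]'
python3 - <<'E'
from m import *
o=bot.get_obs();print(o['ee_pos'],o['tcp_rot'],o['wrist_force'])
c=viewer.camera("wrist")
cv2.imwrite('pics/w2.png',c['pixels'][...,::-1])
g=blobs(c,(0,0,560,420),(40,100,30),(85,255,255),2,.069)
for b in g: print('g',b)
m=(g[0][2]+g[1][2])/2
a=np.radians(o['tcp_rot'][2]);d=m-o['ee_pos'];print(m,'tool shift mm',1e3*(d[0]*np.cos(a)+d[1]*np.sin(a)),1e3*(d[0]*np.sin(a)-d[1]*np.cos(a)))
E
```

```text
time: 3.9
ee_pos: [0.5521, 0.2098, 0.1035]
tcp_rot: [-179.8, -0.2, 27.0]
wrist_force: [0.6, -0.3, 1.0]
opening: 0.0487
grasp_force: 0.0
[0.55207013 0.20980149 0.10351254] [-1.79806760e+02 -1.56616746e-01  2.69563273e+01] [ 0.58761721 -0.27506098  1.0497642 ]
g (1963, array([338. , 248.3]), array([0.5641, 0.1878, 0.069 ]))
g (1910, array([226.9, 246.4]), array([0.5389, 0.2396, 0.069 ]))
[0.5515 0.2137 0.069 ] tool shift mm 1.2590537860367994 -3.733385865118143
```

View pics/w2.png

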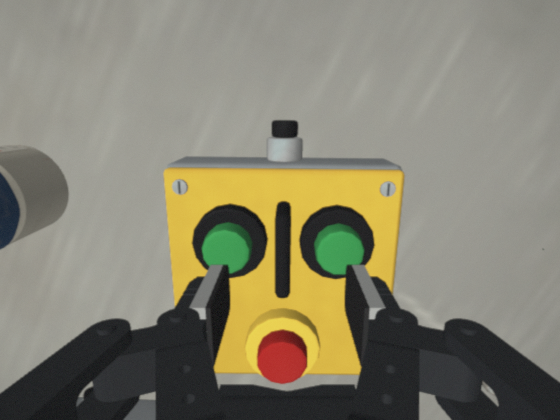

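The picture shows greens at (227,246) and (338,248) with the fin at (283,250), and the fingers about 3 mm too far in +y of the tool. I'll correct that and go lower.

```bash
python3 -m inch '[[[57,1,-3,12,0,0,0],[57,0,0,12,0,0,0],[57,0,0,6,0,0,0],[57,0,0,0,0,0,0],[57,0,0,0,0,0,0]]]'
python3 -m inch '[[[57,0,0,3,0,0,0],[57,0,0,0,0,0,0],[57,0,0,0,0,0,0]]]'
python3 -m inch '[[[57,0,0,2,0,0,0],[57,0,0,0,0,0,0],[57,0,0,0,0,0,0]]]'
python3 - <<'E'
from m import *
c=viewer.camera("wrist")
cv2.imwrite('pics/w3.png',c['pixels'][...,::-1]); print(bot.get_obs()['torque'])
E
```

```text
time: 4.58
ee_pos: [0.551, 0.2132, 0.0715]
tcp_rot: [-179.8, -0.0, 27.0]
wrist_force: [0.2, -0.1, 0.6]
opening: 0.0486
grasp_force: 0.0
time: 4.95
ee_pos: [0.5509, 0.2132, 0.0684]
tcp_rot: [-179.8, -0.0, 27.0]
wrist_force: [0.3, 0.1, 0.6]
opening: 0.0486
grasp_force: 0.0
time: 5.32
ee_pos: [0.551, 0.2132, 0.0664]
tcp_rot: [-179.8, -0.0, 27.0]
wrist_force: [0.8, 0.1, 1.4]
opening: 0.0485
grasp_force: 0.3
[ 0.02324823 -0.05857316  0.01109392]
```

View pics/w3.png

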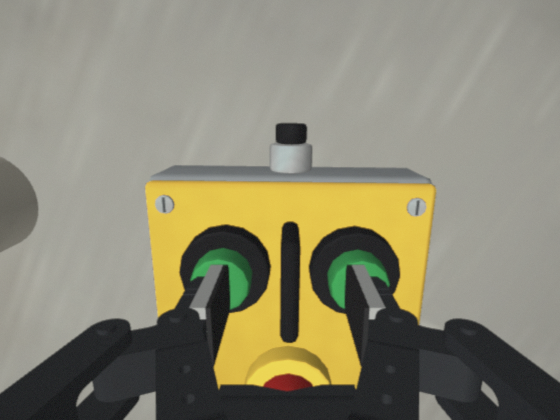

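Both fingertips sit on the caps at (220,280) and (358,280), clear of the fin at (290,280), and contact has just begun. Pressing now.

```bash
python3 -m inch '[[[57,0,0,3,0,0,0],[57,0,0,3,0,0,0],[57,0,0,1.5,0,0,0],[57,0,0,0,0,0,0]]]'
python3 -m inch '[[[57,0,0,1,0,0,0],[57,0,0,0,0,0,0],[57,0,0,0,0,0,0]]]'
python3 -m inch '[[[57,0,0,1,0,0,0],[57,0,0,0,0,0,0],[57,0,0,0,0,0,0]]]'
```

```text
time: 5.88
ee_pos: [0.5511, 0.2132, 0.0595]
tcp_rot: [-179.8, -0.1, 27.0]
wrist_force: [-2.1, -1.5, 7.9]
opening: 0.0486
grasp_force: 4.1
time: 6.25
ee_pos: [0.5511, 0.2132, 0.0587]
tcp_rot: [-179.8, -0.1, 27.0]
wrist_force: [-1.9, -1.1, 9.5]
opening: 0.0487
grasp_force: 4.5
time: 6.62
ee_pos: [0.5511, 0.2132, 0.0582]
tcp_rot: [-179.8, -0.1, 27.0]
wrist_force: [-4.3, -1.5, 12.8]
opening: 0.0488
grasp_force: 6.2
```

```bash
python3 -m inch '[[[57,0,0,1,0,0,0],[57,0,0,0,0,0,0],[57,0,0,0,0,0,0],[57,0,0,0,0,0,0],[57,0,0,0,0,0,0],[57,0,0,0,0,0,0],[57,0,0,0,0,0,0],[57,0,0,0,0,0,0]]]'
for i in 1 2 3 4 5; do python3 -m inch '[[[57,0,0,0,0,0,0],[57,0,0,0,0,0,0],[57,0,0,0,0,0,0],[57,0,0,0,0,0,0],[57,0,0,0,0,0,0],[57,0,0,0,0,0,0],[57,0,0,0,0,0,0],[57,0,0,0,0,0,0]]]' | grep -E 'time|ee_pos|wrist'; done
python3 - <<'E'
from m import *
ims=[]
for n in ("top","scene"):
    c=viewer.camera(n)
    for r in finder.mark_of(n,"jaw_tip")[:2]: print(n,r['conf'],r['position'],back(c,r['position'],.063))
    u,v=[int(x) for x in proj(c,(.49,-.18,.05))];print(u,v)
    ims.append(cv2.resize(c['pixels'][v-45:v+45,u-55:u+55,::-1],None,fx=3.6,fy=3.6,interpolation=cv2.INTER_CUBIC))
cv2.imwrite('pics/j1.png',np.hstack(ims))
E
```

```text
time: 7.62
ee_pos: [0.5511, 0.2132, 0.0581]
tcp_rot: [-179.8, -0.1, 27.0]
wrist_force: [-6.0, -2.1, 18.5]
opening: 0.0487
grasp_force: 9.2
time: 8.62
ee_pos: [0.5511, 0.2132, 0.0581]
wrist_force: [-6.6, -2.0, 19.3]
time: 9.62
ee_pos: [0.5512, 0.2132, 0.0581]
wrist_force: [-6.2, -3.2, 19.0]
time: 10.62
ee_pos: [0.5511, 0.2133, 0.0581]
wrist_force: [-7.4, -3.1, 19.0]
time: 11.62
ee_pos: [0.5511, 0.2132, 0.0581]
wrist_force: [-6.4, -2.3, 18.1]
time: 12.62
ee_pos: [0.5512, 0.2133, 0.0581]
wrist_force: [-7.0, -2.6, 18.3]
top 0.57 [355.6, 180.4] [ 0.55924993 -0.21373297  0.063     ]
344 202
scene 0.68 [333.7, 262.8] [ 0.43589456 -0.25069514  0.063     ]
scene 0.65 [359.1, 243.1] [ 0.55945971 -0.21270303  0.063     ]
332 248
```

View pics/j1.png

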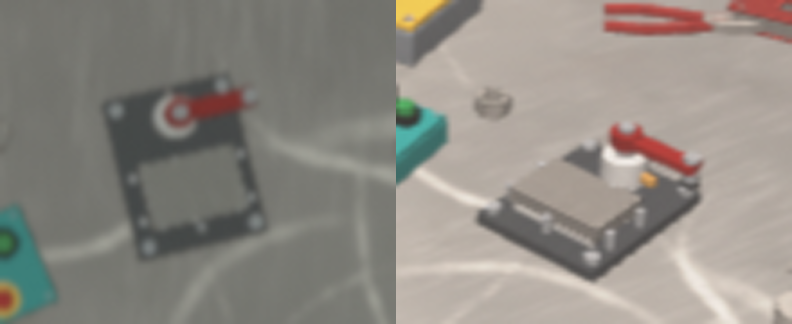

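The red arm now points to the side, from crop (180,113) to (250,95), parallel to the fixture's edge and off the plate. I'll hold for another 1.5 s or so to be sure it's at rest on its stop.

```bash
for i in 1 2; do python3 -m inch '[[[57,0,0,0,0,0,0],[57,0,0,0,0,0,0],[57,0,0,0,0,0,0],[57,0,0,0,0,0,0],[57,0,0,0,0,0,0],[57,0,0,0,0,0,0]]]' | grep -E 'time|wrist'; done
python3 - <<'E'
from m import *
for n in ("top","scene"):
    c=viewer.camera(n)
    u,v=[int(x) for x in proj(c,(.49,-.18,.05))]
    p=cv2.imread('pics/j1.png');i=0 if n=="top" else 396
    q=cv2.resize(c['pixels'][v-45:v+45,u-55:u+55,::-1],None,fx=3.6,fy=3.6,interpolation=cv2.INTER_CUBIC)
    print(n,'max diff',cv2.absdiff(p[:,i:i+396],q).max())
    for r in finder.mark_of(n,"jaw_tip")[:2]: print(r['position'])
E
```

```text
time: 13.58
wrist_force: [-7.8, -2.3, 17.7]
time: 14.32
wrist_force: [-6.1, -2.4, 19.2]
top max diff 3
[356.1, 181.6]
scene max diff 3
[358.5, 245.9]
```

The arm is at rest on its stop: the two pictures differ by no more than 3 grey levels. I'll let go straight up.

```bash
python3 -m inch '[[[57,0,0,-10,0,0,0],[57,0,0,-25,0,0,0],[57,0,0,-40,0,0,0],[57,0,0,-45,0,0,0],[57,0,0,-30,0,0,0],[57,0,0,0,0,0,0],[57,0,0,0,0,0,0],[57,0,0,0,0,0,0]]]'
python3 - <<'E'
from m import *
ims=[]
for n in ("top","wrist"):
    c=viewer.camera(n); im=c['pixels'][...,::-1]
    ims.append(cv2.resize(im[150:290,100:380] if n=="top" else im,(400,200 if n=="top" else 300)))
cv2.imwrite('pics/e.png',np.vstack(ims))
E
```

```text
time: 15.52
ee_pos: [0.5506, 0.2125, 0.2043]
tcp_rot: [-179.8, 0.1, 27.0]
wrist_force: [-0.2, -0.2, -0.5]
opening: 0.0486
grasp_force: 0.0
```

View pics/e.png

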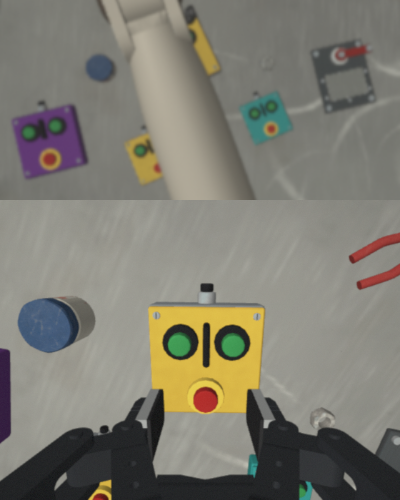

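The buttons are free, at (180,344) and (232,344). The clamp arm is still aside at (352,50), and the gripper is clear at z = 0.20.

```bash
python3 -c "from workcell import bot; print(bot.job_done())"
```

```text
the job is handed in; nothing more can be done
None
```

The clamp is released and the job is handed in: I held both green buttons down until the red arm came to rest swung fully aside, then let go and moved clear, without touching the red button or the fixture.

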